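Set a kiln shelf for the biscuit firing

TASK

Finish setting this kiln shelf for firing: put each loose lid on the teapot it fits, stand the slim vase upright midway in the gap between the two teapots so that it touches neither, and stand the two loose tall posts upright in the two corners of the long edge opposite the post that is already standing, square to the shelf and about a finger's breadth in from both edges, so that the three posts can carry the next shelf. Leave the teapots, the cup and the standing post where they are, and set the lids and the vase down without dropping or knocking them: the ware is unfired and brittle.

Things in the scene. Friction and masses are not known exactly. Their poses are not given: they have to be found in the camera images.
- kiln_shelf: Kiln shelf: flat buff refractory slab, pale washed top, 250 mm along its own x, 300 mm along its own y (long edges run along y), 15 mm thick, fixed flat on the table left or right of the robot's centre line. Origin: centre of its underside; z up, top at 15 mm. Two teapots, one post and a cup already stand on it.
- pot_large: Large unlidded cream teapot, standing free near the middle of one half of the shelf (either half): belly 88 mm across, mouth 62 mm across outside and 54 inside, rim 56 mm above its foot; spout towards its +x (to 69 mm from the axis, 58 mm high), ear handle towards -x (to 68 mm). 0.3 kg. Origin: centre of its foot, z up.
- pot_small: Small unlidded cream teapot, standing free on the shelf's other half: belly 72 mm across, mouth 48 mm across outside and 40 inside, rim 48 mm above its foot; spout towards its +x (to 61 mm from the axis, 51 mm high), ear handle towards -x (to 60 mm). 0.2 kg. Origin: centre of its foot, z up. The pots' axes are about 152 mm apart along the shelf's y.
- post_set: Square refractory kiln post that already stands on the shelf, 34 x 34 x 95 mm, at the middle of one of the shelf's two long edges (about 93 mm from the shelf's centre along its +x or its -x). Origin: centre of its underside, z up. Stays where it is.
- cup_shelf: Small cream handleless cup, 50 mm across the rim, 42 mm high, standing on the shelf at the middle of the other long edge. Origin: centre of its underside, z up. Stays where it is.
- lid_large: Larger loose lid, knob up on the ware board. Flange 62 mm across. From below: tapered skirt 0-10 mm (41 mm across at the bottom, 49 at the top) that enters the mouth, flange and dome to 20 mm, round knob 17 mm across from 20 to 36 mm: lift by the knob, fingertips above the dome. Origin: centre of its underside, z up. Seated in the large pot it is 46 mm above the pot's origin.
- lid_small: Smaller loose lid, knob up on the ware board. Flange 48 mm across; heights as the large lid (skirt 0-10 mm, 27 mm across at the bottom, 35 at the top; dome to 20 mm; knob 17 mm across from 20 to 36 mm). Origin: centre of its underside, z up. Seated in the small pot it is 38 mm above the pot's origin.
- vase: Slim cream bud vase standing on the ware board, 82 mm high: body 40 mm across at 16-26 mm height, narrowing to a straight round neck 20 mm across from 52 mm up to the mouth. Origin: centre of its underside, z up.
- post_a: One of two identical loose tall kiln posts standing on the ware board (wooden plank 176 x 350 mm, 18 mm thick, yellow edges), 34 x 34 x 95 mm like the one on the shelf; x and y square to its faces. Origin: centre of its underside, z up. Either may go to either corner. A 50 mm short post and a cup there are not needed; neighbours on the board are about 84 mm apart.
- post_b: The other identical loose tall kiln post, 34 x 34 x 95 mm, standing on the ware board; x and y square to its faces. Origin: centre of its underside, z up.

How it is judged (in metres and radians):
At the end, for the whole second after the job is handed in: Lids seated on their own pots (axes within 6 mm); vase upright between the pots, 1.5 mm clear of both, within 28 mm of the shelf's middle line; loose posts upright and square (0.2 rad) in the corners opposite the set post, 0-30 mm in from the edges; all released, at rest (horizontal distance between lid_large and pot_large below 0.006 m and z of lid_large in the frame of pot_large between 0.042 and 0.05 m and angle between each of lid_large, lid_small's own z axis and vertical below 0.1 rad and horizontal distance between lid_small and pot_small below 0.006 m and z of lid_small in the frame of pot_small between 0.034 and 0.042 m and horizontal distance between vase and pot_large between 0.0655 and 0.105 m and horizontal distance between vase and pot_small between 0.0575 and 0.105 m and x of vase in the frame of kiln_shelf between -0.028 and 0.028 m and z of vase in the frame of kiln_shelf between 0.011 and 0.019 m and angle between each of vase, post_a, post_b's own z axis and vertical below 0.08 rad and ((x of post_set in the frame of kiln_shelf below 0 m and x of post_a in the frame of kiln_shelf between 0.078 and 0.11 m and y of post_a in the frame of kiln_shelf between 0.103 and 0.135 m and x of post_b in the frame of kiln_shelf between 0.078 and 0.11 m and y of post_b in the frame of kiln_shelf between -0.135 and -0.103 m) or (x of post_set in the frame of kiln_shelf below 0 m and x of post_a in the frame of kiln_shelf between 0.078 and 0.11 m and y of post_a in the frame of kiln_shelf between -0.135 and -0.103 m and x of post_b in the frame of kiln_shelf between 0.078 and 0.11 m and y of post_b in the frame of kiln_shelf between 0.103 and 0.135 m) or (x of post_set in the frame of kiln_shelf above 0 m and x of post_a in the frame of kiln_shelf between -0.11 and -0.078 m and y of post_a in the frame of kiln_shelf between 0.103 and 0.135 m and x of post_b in the frame of kiln_shelf between -0.11 and -0.078 m and y of post_b in the frame of kiln_shelf between -0.135 and -0.103 m) or (x of post_set in the frame of kiln_shelf above 0 m and x of post_a in the frame of kiln_shelf between -0.11 and -0.078 m and y of post_a in the frame of kiln_shelf between -0.135 and -0.103 m and x of post_b in the frame of kiln_shelf between -0.11 and -0.078 m and y of post_b in the frame of kiln_shelf between 0.103 and 0.135 m)) and z of post_a in the frame of kiln_shelf between 0.011 and 0.019 m and (angle between the x axis of post_a and the x axis of kiln_shelf, either way round below 0.2 rad or angle between the x axis of post_a and the y axis of kiln_shelf, either way round below 0.2 rad) and z of post_b in the frame of kiln_shelf between 0.011 and 0.019 m and (angle between the x axis of post_b and the x axis of kiln_shelf, either way round below 0.2 rad or angle between the x axis of post_b and the y axis of kiln_shelf, either way round below 0.2 rad) and linear speed of each of lid_large, lid_small, vase, post_a, post_b below 0.02 m/s and angular speed of each of lid_large, lid_small, vase, post_a, post_b below 0.2 rad/s); the robot touches nothing.
It fails at once if a teapot already on the shelf is shifted by more than 15 mm or tipped ((distance of pot_large from where it was at the start of the episode above 0.015 m or angle between pot_large's own z axis and vertical above 0.3 rad) or (distance of pot_small from where it was at the start of the episode above 0.015 m or angle between pot_small's own z axis and vertical above 0.3 rad)).
It fails at once if the standing post or the cup on the shelf is shifted by more than 15 mm or tipped ((distance of post_set from where it was at the start of the episode above 0.015 m or angle between post_set's own z axis and vertical above 0.3 rad) or (distance of cup_shelf from where it was at the start of the episode above 0.015 m or angle between cup_shelf's own z axis and vertical above 0.3 rad)).
It fails at once if a lid or the vase is dropped or knocked: faster than 0.6 m/s while not held ((contact force between lid_large and the fingers below 0.05 N and linear speed of lid_large above 0.6 m/s) or (contact force between lid_small and the fingers below 0.05 N and linear speed of lid_small above 0.6 m/s) or (contact force between vase and the fingers below 0.05 N and linear speed of vase above 0.6 m/s)).
It also fails if it takes over 125 s, if anything falls off the work surface, if the arm or the gripper's body presses on something with over 40 N, if the wrist force passes 120 N, or if a joint passes its speed limit or range.

ROBOT

A 6-joint arm with a two-finger parallel gripper is mounted at the origin on the work surface. World frame = base frame: x ahead of the robot, y to its left, z up, the work surface at z = 0. Lengths are in mm, angles in rad, forces in N, time in s.
With the tool pointing down it reaches from about 425 to 1125 mm from the base axis. Payload 14.9 kg.
Tool frame: the origin (TCP) lies between the finger pads; the fingertips stand 11 mm ahead of it and the grasp point (between the pads) lies 8 mm behind it; z points along the fingers, y is the line along which they close (so a half turn about z gives the same grasp; the last joint's range is limited). The gripper opens to 91 mm and grips with 3 to 60 N. Pads are 32 mm wide; open, the fingers measure 118 mm over their backs; the gripper's body (76 mm by 178 mm) begins 60 mm behind the grasp point.
Start: joints at [-1.256, 0.379, 1.734, -0, 1.028, -0.033], TCP at [238.577, -658.102, 224.932] pointing down, gripper open.
Joint ranges: [-2.77, 2.77], [-0.74, 2.19], [0, 2.66], [-1.06, 4.2], [0.31, 2.87], [-3.08, 3.08]. Speed limits (rad/s): [1.89, 1.89, 2.39, 3.14, 3.14, 3.14].

INTERFACE

Orientations are given as a unit quaternion [x, y, z, w].
In Python, from station import arm gives the robot as it stands.
- The arm moves only by the tool move_arm, never from a script. Its argument "commands" is a list that holds one entry, the list of rows, each a list of 5 numbers: the shift along the world's x, y, z in units of 30 mm (1.0 is 30 mm), then the turn about the world's z in degrees, then the opening, from -1 (shut) to 1 (fully open). In form: [[[dx, dy, dz, twist, gripper], ...]]. A call has 1 to 20 rows; each row is the pose to reach, as a shift and turn from the pose commanded when the call began; what a row does not reach only later rows make up. A row lasts 1/10 s, in which the tool goes at most 50 mm and 8.59 degrees, less where a joint would pass 70% of its speed; a pose out of reach is approached as far as the arm can. A call with a gripper value outside its range is refused whole. The fingers move at their own pace and stop on an object; "grip_force" is the grip in N (left out, the last holds). Time passes only in rows, so rows that repeat a pose let the fingers close. It gives the time, the measured TCP pose, the force, the opening and the grip force at its end, in the units of the state.
- arm.observe(): the state, without advancing time (a new reading comes with each control period).
- arm.snapshot(name): name is "side" or "top" or "wrist"; returns a dict with "frame" (420x560x3 uint8, red, green, blue), "depth" (420x560 float32, mm along the optical axis (not along the pixel's ray), 0 where there is no reading), "fovy" (degrees; the focal length in pixels is half the picture's height over the tangent of half this angle, whatever the lens; pixels are square), "cx", "cy" (the principal point, pixels), "pose" (4x4, takes a point from camera to world coordinates). Camera axes: x right, y down, z forward; pixel columns grow to the right and rows downward; lengths in mm; the calibration is good to about 2 mm. A picture is of the moment at which its call begins.
- arm.finish_job(): hands the job in; it is judged then, once.
The state is a dict: "t": time; "joint_pos": joint angles; "dq": joint speeds; "effort": joint torques, N m; "eef_pos": TCP position; "orientation": TCP orientation; "ft_force": force on the tool from outside, world axes, zero at the start; "torque": the same for the moment, N m; "width": finger opening in mm; "finger_force": force on a finger pad.
Only numpy, scipy, OpenCV 4.12 (cv2) and the standard library are available. Lean on these libraries where they do the work, as an engineer would, in place of code of your own. Each camera call takes 0.05 s, during which the arm holds its last target. There are 200 camera calls.

## Working session

There is one attempt and no reset: what is moved stays moved. The work goes in short steps, Python scripts to look and compute and a tool call to move; the robot and the scene stay as the last step left them, time stands still between calls to the robot, and variables do not carry over. Pictures are saved under pics/ and viewed, at most 14 in all, crops included, and the job is handed in when it is done.

Besides the shell and the picture viewer there is one more tool, called after ">>>" as name(argument=value, ...), one argument or row to a line, values as JSON. move_arm: Moves the arm, as the interface text tells. Its arguments: {"type":"object","properties":{"commands":{"type":"array"},"grip_force":{"type":"number"}},"required":["commands"]}

```bash
mkdir -p pics
cat > h.py <<'E'
import numpy as np,cv2
from station import arm
def snap(n):
    s=arm.snapshot(n); s['f']=s['frame'].shape[0]/2/np.tan(np.radians(s['fovy'])/2); return s
def save(s,name,box=None,k=1):
    im=s['frame'][:,:,::-1]
    if box: im=im[box[1]:box[3],box[0]:box[2]]
    cv2.imwrite('pics/'+name,cv2.resize(im,None,fx=k,fy=k))
def cloud(s):
    d=s['depth'];v,u=np.indices(d.shape)
    p=np.stack([(u-s['cx'])/s['f']*d,(v-s['cy'])/s['f']*d,d],-1)
    w=p@s['pose'][:3,:3].T+s['pose'][:3,3]; w[d<=0]=np.nan; return w
E
python3 - <<'E'
from h import *
s=snap('top');save(s,'top.png',None,1.4);w=cloud(s);np.savez('top.npz',w=w,f=s['frame'])
print(s['fovy'],s['pose'].round(3));print({k:np.round(v,3) for k,v in arm.observe().items()})
s=snap('side');save(s,'side.png',None,1.4);print(s['pose'].round(2))
E
```

```text
57.83337694293268 [[ 2.00000e-02 -9.94000e-01  1.04000e-01  4.81676e+02]
 [-9.99000e-01 -2.40000e-02 -4.40000e-02  1.46500e+01]
 [ 4.60000e-02 -1.03000e-01 -9.94000e-01  6.86347e+02]
 [ 0.00000e+00  0.00000e+00  0.00000e+00  1.00000e+00]]
{'t': np.float64(0.05), 'joint_pos': array([-1.256,  0.379,  1.735,  0.   ,  1.029, -0.033]), 'dq': array([ 0.002,  0.001,  0.   , -0.002, -0.001, -0.001]), 'effort': array([ 1.0000e-03, -7.6574e+01, -4.3575e+01,  6.5000e-02,  4.0000e-02,
       -0.0000e+00]), 'eef_pos': array([ 238.471, -657.702,  224.302]), 'orientation': array([ 0.985,  0.173, -0.   , -0.001]), 'ft_force': array([ 1.011, -0.577,  0.132]), 'torque': array([-0.035, -0.01 ,  0.026]), 'finger_force': np.float64(0.0), 'width': np.float64(91.265)}
[[ 9.0000e-01 -3.3000e-01  2.8000e-01  3.7609e+02]
 [-4.3000e-01 -6.6000e-01  6.1000e-01 -3.9811e+02]
 [-1.0000e-02 -6.7000e-01 -7.4000e-01  5.2826e+02]
 [ 0.0000e+00  0.0000e+00  0.0000e+00  1.0000e+00]]
```

View pics/top.png

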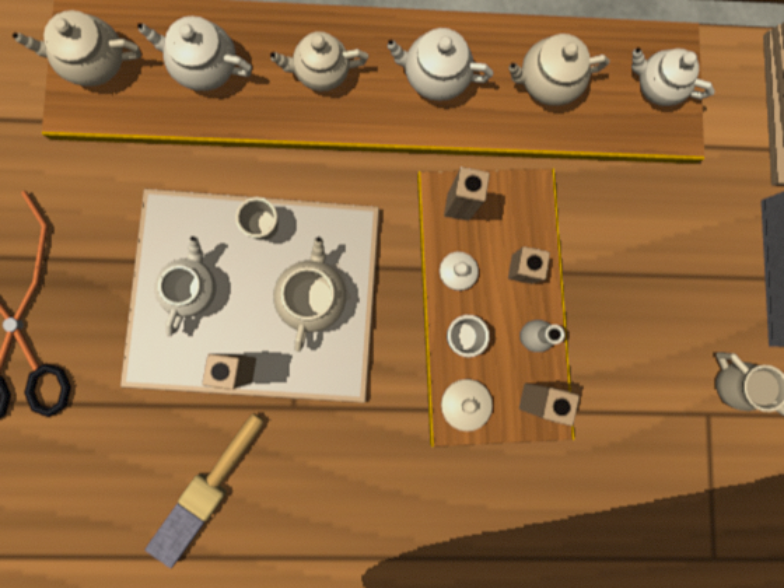

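View pics/side.png

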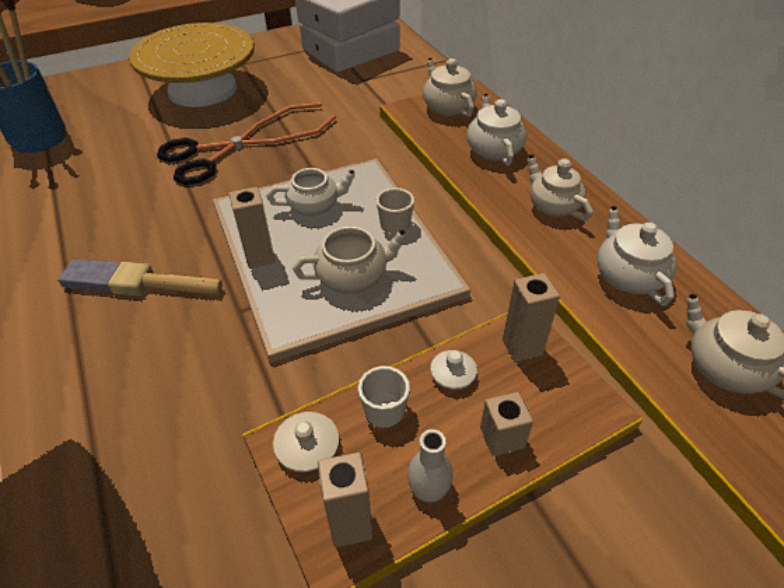

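The shelf is on the left, with its long edges along world y. The set post is at the near edge (221,370), the cup at the far edge (257,217), the small pot at (183,288) and the large pot at (310,295). On the board, the posts are at (470,185) and (560,405), the vase at (550,335), the small lid at (459,270) and the large lid at (467,405).

Run:
```python
from h import *
z=np.load('top.npz');w=z['w'];f=z['f']
ok=np.isfinite(w[...,2])
def comp(lo,hi,box,amin=15):
    u0,v0,u1,v1=[int(a/1.4) for a in box]
    m=np.zeros(ok.shape,np.uint8)
    m[v0:v1,u0:u1]=(ok&(w[...,2]>lo)&(w[...,2]<hi))[v0:v1,u0:u1]
    n,l,st,c=cv2.connectedComponentsWithStats(m)
    for i in range(1,n):
        if st[i,4]<amin: continue
        p=w[l==i]; r=cv2.minAreaRect(p[:,:2].astype(np.float32))
        print((lo,hi),'px',(c[i]*1.4).round(),'n',st[i,4],'rect',np.round(r[0],1),np.round(r[1],1),round(r[2],1),'z',np.percentile(p[:,2],[5,50,95]).round(1),'mean',p[:,:2].mean(0).round(1))
S=(110,180,395,410);B=(410,160,585,455)
print('shelf');comp(9,20,S,500)
print('pots');comp(58,64,S);comp(66,73,S);comp(104,116,S);comp(53,58,S);
print('board');comp(12,24,B,500);comp(107,120,B);comp(94,105,B,8);comp(62,74,B);comp(34,43,B);comp(45,57,B,5)
```

```text
shelf
(9, 20) px [251. 297.] n 18574 rect [552.3 157.7] [300.  250.7] 87.3 z [13.5 15.4 17.3] mean [548.3 158.9]
pots
(58, 64) px [194. 241.] n 30 rect [607.4 219.7] [ 9.7 11. ] 78.7 z [58.5 61.5 63.8] mean [606.4 219. ]
(58, 64) px [318. 249.] n 33 rect [602.2  73.8] [ 8.  13.4] 2.5 z [58.5 61.4 63.4] mean [602.   73.7]
(58, 64) px [309. 301.] n 486 rect [544.2  87.3] [74.4 85.8] 42.7 z [58.4 61.1 63.6] mean [539.1  82.1]
(58, 64) px [179. 285.] n 232 rect [555.4 232.2] [47.8 47.8] 11.1 z [58.4 62.4 63.8] mean [555.  232.2]
(66, 73) px [318. 241.] n 38 rect [609.3  72.8] [ 9.1 10.8] 16.7 z [66.8 69.9 72.7] mean [609.4  72.7]
(66, 73) px [307. 292.] n 285 rect [548.6  83.2] [60.8 60.5] 46.7 z [68.1 70.8 72.4] mean [549.   83.1]
(66, 73) px [244. 373.] n 21 rect [455.5 151.3] [ 0.9 28.9] 82.2 z [66.1 69.8 72.3] mean [455.2 151.3]
(104, 116) px [221. 370.] n 549 rect [459.  167.8] [34.4 34.5] 83.0 z [107.9 110.1 112. ] mean [458.9 167. ]
(53, 58) px [255. 216.] n 194 rect [640.4 149.1] [48.4 47.4] 29.4 z [53.7 56.3 57.7] mean [641.  150.4]
(53, 58) px [194. 248.] n 32 rect [600.  220.1
[... 2750 characters left out ...]
 586.1 -173.8] [45.9 21.6] 33.5 z [46.2 50.7 56.3] mean [ 586.3 -172.9]
(45, 57) px [461. 267.] n 81 rect [585.8 -99.1] [15.6 16.6] 34.7 z [49.6 53.1 55.3] mean [585.6 -98.9]
(45, 57) px [477. 334.] n 76 rect [ 504.5 -115.6] [40.  23.3] 0.7 z [45.5 51.3 56.2] mean [ 505.3 -119.1]
(45, 57) px [459. 320.] n 5 rect [521.4 -97.5] [0.9 7.5] 28.3 z [46.1 50.7 52.6] mean [521.5 -97.7]
(45, 57) px [531. 335.] n 119 rect [ 506.  -189.3] [37.8 27.2] 5.0 z [45.5 50.3 56.6] mean [ 506.  -184.8]
(45, 57) px [528. 397.] n 44 rect [ 432.1 -181.5] [ 2.  33.1] 74.9 z [45.5 50.5 55.8] mean [ 432.  -181.3]
(45, 57) px [469. 405.] n 86 rect [ 420.9 -110.1] [14.7 16.3] 1.9 z [48.9 52.8 54.8] mean [ 421.1 -109.5]
```

>>> move_arm(
  commands=[
    [[3,4,0,-7,1],[6,8,0,-14,1],[9,12,0,-21,1],[12,15.5,0,-28.5,1],[14.4,18.6,0,-28.5,1],[14.44,18.59,0,-28.5,1],[14.44,18.59,0,-28.5,1],[14.44,18.59,0,-28.5,1],[14.44,18.59,0,-28.5,1],[14.44,18.59,0,-28.5,1],[14.44,18.59,0,-28.5,1],[14.44,18.59,0,-28.5,1],[14.44,18.59,0,-28.5,1],[14.44,18.59,0,-28.5,1],[14.44,18.59,0,-28.5,1],[14.44,18.59,0,-28.5,1],[14.44,18.59,0,-28.5,1],[14.44,18.59,0,-28.5,1]],
  ],
  grip_force=30,
)

```text
t: 1.9
eef_pos: [671.0, -101.6, 224.8]
orientation: [0.997, -0.075, -0.0, 0.0]
ft_force: [-0.0, -0.6, 0.3]
width: 91.2
finger_force: 0.0
```

```bash
cat >> h.py <<'E'
def comps(s,lo,hi,amin=30):
    w=cloud(s);m=((w[...,2]>lo)&(w[...,2]<hi)).astype(np.uint8)
    n,l,st,c=cv2.connectedComponentsWithStats(m)
    for i in range(1,n):
        if st[i,4]<amin: continue
        p=w[l==i]; r=cv2.minAreaRect(p[:,:2].astype(np.float32))
        print((lo,hi),'px',c[i].round(),'n',st[i,4],'rect',np.round(r[0],1),np.round(r[1],1),round(r[2],1),'z',np.median(p[:,2]).round(1))
E
python3 - <<'E'
from h import *
s=snap('wrist');comps(s,107,120);print(arm.observe()['eef_pos'])
comps(s,45,57,100)
E
```

```text
(107, 120) px [280. 209.] n 1937 rect [ 671.5 -101.1] [34.  35.3] 80.6 z 112.9
[ 671.07060263 -101.57461662  224.93693107]
(45, 57) px [96.  5.] n 132 rect [850.2  25.6] [ 5.7 13.7] 11.9 z 53.1
(45, 57) px [225.  35.] n 624 rect [818.9 -69. ] [84.8 35.3] 86.4 z 52.9
(45, 57) px [385.  13.] n 547 rect [ 810.2 -215.4] [69. 17.] 81.5 z 52.6
(45, 57) px [58. 47.] n 1231 rect [825.9  76.3] [32.6 78.9] 10.8 z 52.4
(45, 57) px [ 33. 243.] n 187 rect [659.1 144.1] [32.   9.2] 81.0 z 54.0
(45, 57) px [363. 252.] n 146 rect [ 598.3 -169.6] [11.6 35.1] 57.9 z 51.5
(45, 57) px [292. 273.] n 139 rect [ 590.1 -100.4] [16.2  8.4] 86.7 z 51.9
(45, 57) px [381. 330.] n 182 rect [ 511.1 -181.9] [ 7.8 28.2] 69.6 z 51.2
(45, 57) px [309. 332.] n 207 rect [ 519.  -108.2] [45.6 17.9] 87.8 z 51.2
```

>>> move_arm(
  commands=[
    [[0,0,-1,0,1],[0,0,-2,0,1],[0,0,-3,0,1],[0,0,-4,0,1],[0,0,-4.66,0,1],[0,0,-4.66,0,1],[0,0,-4.66,0,1],[0,0,-4.66,0,-0.6],[0,0,-4.66,0,-0.6],[0,0,-4.66,0,-0.6],[0,0,-4.66,0,-0.6],[0,0,-4.66,0,-0.6],[0,0,-4.66,0,-0.6],[0,0,-4.66,0,-0.6],[0,0,-4.66,0,-0.6],[0,0,-4.66,0,-0.6]],
  ],
)

```text
t: 3.55
eef_pos: [671.8, -100.4, 85.1]
orientation: [0.997, -0.075, 0.0, 0.0]
ft_force: [0.8, -0.2, -0.1]
width: 33.9
finger_force: 30.0
```

>>> move_arm(
  commands=[
    [[0,0,0.5,0,-0.6],[0,0,1.5,0,-0.6],[0,0,2.5,0,-0.6],[0,0.5,3.5,2,-0.6],[0,1.5,4,4,-0.6],[-0.1,2.7,4,5.9,-0.6],[-0.2,4,4,5.9,-0.6],[-0.3,5.3,4,5.9,-0.6],[-0.4,6.6,4,5.9,-0.6],[-0.5,7.9,4,5.9,-0.6],[-0.6,9.2,4,5.9,-0.6],[-0.66,10.5,4,5.9,-0.6],[-0.66,11.5,4,5.9,-0.6],[-0.66,12.2,4,5.9,-0.6],[-0.66,12.42,4,5.9,-0.6],[-0.66,12.42,4,5.9,-0.6],[-0.66,12.42,3,5.9,-0.6],[-0.66,12.42,2,5.9,-0.6],[-0.66,12.42,1,5.9,-0.6],[-0.66,12.42,0.4,5.9,-0.6]],
  ],
)

```text
t: 5.55
eef_pos: [651.2, 270.4, 95.0]
orientation: [1.0, -0.024, -0.001, 0.001]
ft_force: [-0.4, -0.2, -1.8]
width: 34.1
finger_force: 30.0
```

>>> move_arm(
  commands=[
    [[0,0,-0.2,0,-0.6],[0,0,-0.38,0,-0.6],[0,0,-0.46,0,-0.6],[0,0,-0.48,0,-0.6],[0,0,-0.48,0,-0.6],[0,0,-0.48,0,-0.6]],
  ],
)

```text
t: 6.15
eef_pos: [652.3, 272.4, 83.4]
orientation: [1.0, -0.023, 0.0, -0.0]
ft_force: [-0.4, -0.3, -2.3]
width: 34.2
finger_force: 30.0
```

>>> move_arm(
  commands=[
    [[0,0,-0.03,0,-0.6],[0,0,-0.06,0,-0.6],[0,0,-0.06,0,-0.6],[0,0,-0.06,0,-0.2],[0,0,-0.06,0,0.2],[0,0,-0.06,0,0.2],[0,0,-0.06,0,0.2],[0,0,0.5,0,0.2],[0,0,1.5,0,0.5],[0,0,3,0,0.8],[0,0,4.1,0,1],[0,0,4.1,0,1]],
  ],
)

```text
t: 7.35
eef_pos: [654.5, 273.2, 212.6]
orientation: [1.0, -0.023, 0.004, -0.002]
ft_force: [-0.1, 0.5, 1.2]
width: 83.8
finger_force: 0.0
```

>>> move_arm(
  commands=[
    [[-0.3,-0.6,0,-2,1],[-0.8,-1.7,0,-4,1],[-1.4,-3,0,-6,1],[-2,-4.3,0,-8,1],[-2.7,-5.6,0,-10,1],[-3.3,-7,0,-11.2,1],[-4,-8.4,0,-11.2,1],[-4.7,-9.8,0,-11.2,1],[-5.4,-11.2,0,-11.2,1],[-6,-12.6,0,-11.2,1],[-6.7,-14,0,-11.2,1],[-7.2,-15,0,-11.2,1],[-7.47,-15.6,0,-11.2,1],[-7.47,-15.65,0,-11.2,1],[-7.47,-15.65,0,-11.2,1],[-7.47,-15.65,-1,-11.2,1],[-7.47,-15.65,-2,-11.2,1],[-7.47,-15.65,-3,-11.2,1],[-7.47,-15.65,-3.8,-11.2,1],[-7.47,-15.65,-4.02,-11.2,1]],
  ],
)

```text
t: 9.35
eef_pos: [427.1, -195.7, 83.1]
orientation: [0.993, -0.12, -0.002, -0.001]
ft_force: [-0.2, 0.1, 1.0]
width: 91.4
finger_force: 0.0
```

>>> move_arm(
  commands=[
    [[0,0,0,0,1],[0,0,0,0,1],[0,0,0,0,-0.6],[0,0,0,0,-0.6],[0,0,0,0,-0.6],[0,0,0,0,-0.6],[0,0,0,0,-0.6],[0,0,0,0,-0.6],[0,0,0,0,-0.6],[0,0,0,0,-0.6],[0,0,0,0,-0.6],[0,0,0,0,-0.6],[0,0,0,0,-0.6]],
  ],
)

```text
t: 10.65
eef_pos: [427.9, -197.3, 85.1]
orientation: [0.993, -0.121, -0.0, 0.0]
ft_force: [0.1, -1.2, -1.3]
width: 33.7
finger_force: 30.0
```

>>> move_arm(
  commands=[
    [[0,0,0.5,0,-0.6],[0,0,1.5,0,-0.6],[0,0,2.5,0,-0.6],[0.1,0.1,3.5,2,-0.6],[0.5,0.6,4,4,-0.6],[1.2,1.4,4,6,-0.6],[2,2.3,4,8,-0.6],[2.9,3.2,4,10,-0.6],[3.8,4.2,4,11.2,-0.6],[4.7,5.2,4,11.2,-0.6],[5.6,6.2,4,11.2,-0.6],[6.4,7,4,11.2,-0.6],[6.9,7.5,4,11.2,-0.6],[7.09,7.72,4,11.2,-0.6],[7.09,7.72,4,11.2,-0.6],[7.09,7.72,4,11.2,-0.6],[7.09,7.72,3,11.2,-0.6],[7.09,7.72,2,11.2,-0.6],[7.09,7.72,1,11.2,-0.6],[7.09,7.72,0.4,11.2,-0.6]],
  ],
)

```text
t: 12.65
eef_pos: [638.9, 33.3, 95.2]
orientation: [1.0, -0.024, -0.001, 0.0]
ft_force: [-0.0, -0.6, -2.7]
width: 33.9
finger_force: 30.0
```

>>> move_arm(
  commands=[
    [[0,0,-0.2,0,-0.6],[0,0,-0.38,0,-0.6],[0,0,-0.46,0,-0.6],[0,0,-0.5,0,-0.6],[0,0,-0.54,0,-0.6],[0,0,-0.54,0,-0.6],[0,0,-0.54,0,-0.6],[0,0,-0.54,0,-0.2],[0,0,-0.54,0,0.2],[0,0,-0.54,0,0.2],[0,0,-0.54,0,0.2],[0,0,-0.3,0,0.2],[0,0,0.5,0,0.2],[0,0,1.5,0,0.2],[0,0,2.5,0,0.2],[0,0,3.5,0,0.2],[0,0,4,0,0.2],[0,0,4,0,0.2]],
  ],
)

```text
t: 14.45
eef_pos: [641.6, 34.3, 219.3]
orientation: [1.0, -0.023, 0.002, -0.0]
ft_force: [0.6, -0.9, -0.5]
width: 54.5
finger_force: 0.0
```

>>> move_arm(
  commands=[
    [[-0.2,-0.4,0,8,0.2],[-0.7,-1.2,0,16,0.2],[-1.3,-2.3,0,24,0.2],[-1.9,-3.4,0,32,0.2],[-2.5,-4.5,0,40,0.2],[-3.1,-5.5,0,48,0.2],[-3.7,-6.4,0,56,0.2],[-4.2,-7.2,0,64,0.2],[-4.47,-7.6,0,72,0.2],[-4.47,-7.67,0,80,0.2],[-4.47,-7.67,0,88,0.2],[-4.47,-7.67,0,90,0.2],[-4.47,-7.67,-1,90,0.2],[-4.47,-7.67,-1.8,90,0.2],[-4.47,-7.67,-1.8,90,0.2],[-4.47,-7.67,-1.8,90,0.2]],
  ],
  grip_force=12,
)

```text
t: 16.05
eef_pos: [506.0, -195.6, 162.5]
orientation: [0.723, 0.69, -0.0, -0.001]
ft_force: [0.2, -0.5, 0.9]
width: 55.2
finger_force: 0.0
```

Run:
```python
from h import *
s=snap('wrist');comps(s,94,105,20);print(arm.observe()['eef_pos'],arm.observe()['joint_pos'].round(2))
s=snap('top');comps(s,104,116,20);comps(s,97,103,40);comps(s,68,73,100);save(s,'t2.png')
```

```text
(94, 105) px [282. 230.] n 815 rect [ 506.4 -196.5] [20.9 20.5] 43.5 z 99.9
[ 506.58123658 -195.83616016  163.36556021] [-0.41  0.22  2.08  0.    0.84 -0.37]
(104, 116) px [ 95. 136.] n 536 rect [652.6 271.8] [35.1 34.9] 86.5 z 110.0
(104, 116) px [251. 148.] n 481 rect [641.3  34.1] [33.8 34.9] 87.4 z 110.0
(104, 116) px [157. 265.] n 549 rect [458.9 167.8] [34.1 34.7] 82.7 z 110.2
(97, 103) px [44. 17.] n 87 rect [844.4 368.5] [15.2 16.2] 15.4 z 100.6
(97, 103) px [133.  22.] n 86 rect [845.1 229.2] [15.5 15.3] 77.6 z 100.9
(97, 103) px [318.  30.] n 74 rect [844.7 -70. ] [15.3 15. ] 58.1 z 101.1
(97, 103) px [407.  34.] n 77 rect [ 844.6 -219.4] [15.5 15.3] 47.8 z 101.1
(97, 103) px [396. 238.] n 138 rect [ 506.4 -195.8] [18.9 20.2] 2.0 z 100.1
(68, 73) px [229.  38.] n 165 rect [845.1  80.1] [46.8 45.9] 3.0 z 71.6
(68, 73) px [63. 39.] n 106 rect [827. 353.] [18.7 57.2] 41.6 z 69.3
(68, 73) px [145.  43.] n 126 rect [830.1 221.8] [31.8 65.3] 28.4 z 69.5
(68, 73) px [481.  51.] n 153 rect [ 841.5 -365.4] [46.5 38.5] 40.4 z 71.7
(68, 73) px [313.  52.] n 106 rect [828.5 -66.8] [66.5 32.9] 80.7 z 69.4
(68, 73) px [381. 187.] n 201 rect [ 592.  -183.1] [32.7 32.9] 80.2 z 69.0
(68, 73) px [220. 208.] n 272 rect [548.9  83.4] [60.3 60.6] 46.2 z 70.8
```

>>> move_arm(
  commands=[
    [[0,0,-0.7,0,0.2],[0,0,-1.5,0,0.2],[0,0,-2.2,0,0.2],[0,0,-2.6,0,0.2],[0,0,-2.67,0,0.2],[0,0,-2.67,0,0.2],[0,0,-2.67,0,0],[0,0,-2.67,0,-0.2],[0,0,-2.67,0,-0.35],[0,0,-2.67,0,-0.5],[0,0,-2.67,0,-0.7],[0,0,-2.67,0,-0.8],[0,0,-2.67,0,-0.8],[0,0,-2.67,0,-0.8],[0,0,-2.67,0,-0.8]],
  ],
)

```text
t: 17.65
eef_pos: [506.6, -195.9, 83.1]
orientation: [0.723, 0.69, 0.0, 0.0]
ft_force: [-1.0, 0.3, 4.5]
width: 20.2
finger_force: 12.0
```

>>> move_arm(
  commands=[
    [[0,0,0.4,0,-0.8],[0,0,1.2,0,-0.8],[0,0,2.2,0,-0.8],[0,0.3,3.2,0,-0.8],[0.1,1,3.9,0,-0.8],[0.2,1.9,4.1,0,-0.8],[0.4,2.9,4.1,0,-0.8],[0.5,3.9,4.1,0,-0.8],[0.6,4.9,4.1,0,-0.8],[0.8,5.9,4.1,0,-0.8],[0.9,6.9,4.1,0,-0.8],[1,7.9,4.1,0,-0.8],[1.1,8.9,4.1,0,-0.8],[1.3,9.8,4.1,0,-0.8],[1.4,10.6,4.1,0,-0.8],[1.5,11.3,4.1,0,-0.8],[1.52,11.7,4.1,0,-0.8],[1.52,11.92,4.1,0,-0.8],[1.52,11.92,4.1,0,-0.8],[1.52,11.92,4.1,0,-0.8]],
  ],
)

```text
t: 19.65
eef_pos: [551.9, 161.2, 206.1]
orientation: [0.723, 0.69, -0.0, -0.0]
ft_force: [0.7, -0.3, -1.0]
width: 19.7
finger_force: 12.0
```

>>> move_arm(
  commands=[
    [[0,0,-0.4,0,-0.8],[0,0,-1.2,0,-0.8],[0,0,-2,0,-0.8],[0,0,-2.8,0,-0.8],[0,0,-3.4,0,-0.8],[0,0,-3.8,0,-0.8],[0,0,-4,0,-0.8],[0,0,-4.1,0,-0.8],[0,0,-4.15,0,-0.8],[0,0,-4.15,0,-0.8],[0,0,-4.15,0,-0.8]],
  ],
)

```text
t: 20.75
eef_pos: [552.4, 161.9, 82.1]
orientation: [0.723, 0.69, 0.0, 0.0]
ft_force: [-0.1, 0.4, -1.6]
width: 19.8
finger_force: 12.0
```

>>> move_arm(
  commands=[
    [[0,0,-0.02,0,-0.8],[0,0,-0.04,0,-0.8],[0,0,-0.06,0,-0.8],[0,0,-0.06,0,-0.8],[0,0,-0.06,0,-0.8]],
  ],
)

```text
t: 21.25
eef_pos: [552.3, 161.9, 80.2]
orientation: [0.723, 0.69, 0.0, 0.0]
ft_force: [-1.8, -0.2, 5.4]
width: 19.7
finger_force: 12.0
```

Contact felt; now releasing gently and rising.

>>> move_arm(
  commands=[
    [[0,0,0,0,-0.5],[0,0,0,0,-0.4],[0,0,0,0,-0.2],[0,0,0,0,0],[0,0,0,0,0],[0,0,0.4,0,0],[0,0,1.2,0,0],[0,0,2.2,0,0],[0,0,3.2,0,0],[0,0,4,0,0],[0,0,4,0,0]],
  ],
)

```text
t: 22.35
eef_pos: [553.8, 162.3, 204.0]
orientation: [0.723, 0.69, 0.002, 0.001]
ft_force: [-0.4, -0.0, 0.4]
width: 45.5
finger_force: 0.0
```

>>> move_arm(
  commands=[
    [[0.05,-0.4,0,0,0],[0.15,-1.2,0,0,0],[0.3,-2.3,0,0,0],[0.5,-3.5,0,0,0],[0.6,-4.7,0,0,0],[0.8,-5.9,0,0,0],[1,-7.1,0,0,0],[1.1,-8,0,0,0],[1.12,-8.6,-0.5,0,0],[1.12,-8.7,-1.2,0,0],[1.12,-8.7,-2,0,0],[1.12,-8.7,-2.7,0,0],[1.12,-8.7,-2.99,0,0],[1.12,-8.7,-2.99,0,0],[1.12,-8.7,-2.99,0,0]],
  ],
)

```text
t: 23.85
eef_pos: [585.7, -99.2, 110.1]
orientation: [0.723, 0.69, -0.0, -0.0]
ft_force: [0.4, -0.4, 0.4]
width: 45.2
finger_force: 0.0
```

Run:
```python
from h import *
s=snap('wrist');comps(s,46,57,40);comps(s,28,32,100);print(arm.observe()['eef_pos'],arm.observe()['joint_pos'].round(2));save(s,'w1.png')
s=snap('top');comps(s,92,99,20);comps(s,60,64,150);comps(s,49,56,60)
```

```text
(46, 57) px [364.  21.] n 367 rect [638.   18.1] [11.8 35.9] 67.0 z 51.6
(46, 57) px [174. 226.] n 276 rect [518.5 -94.3] [10.6 39.2] 41.7 z 51.4
(46, 57) px [281. 231.] n 574 rect [586.1 -99.8] [16.3 16.4] 41.0 z 53.0
(46, 57) px [124. 236.] n 174 rect [488.4 -96.6] [20.5  4.1] 57.3 z 51.4
(46, 57) px [ 26. 258.] n 639 rect [ 421.3 -110.9] [17.1 16.4] 50.0 z 52.5
(46, 57) px [298. 328.] n 465 rect [ 591.2 -169.4] [38.1 15.9] 16.2 z 51.7
(28, 32) px [282. 217.] n 530 rect [ 586.3 -100. ] [47.  47.4] 81.7 z 31.3
(28, 32) px [ 52. 222.] n 605 rect [424.3 -95.4] [29.8 60.6] 79.0 z 31.0
[586.03368979 -99.24444543 110.63832809] [-0.21  0.38  1.99 -0.    0.77 -0.16]
(92, 99) px [47. 21.] n 38 rect [842.  366.5] [ 7.6 15.8] 39.9 z 95.9
(92, 99) px [134.  26.] n 38 rect [840.8 227.2] [ 6.5 15.9] 30.2 z 96.4
(92, 99) px [227.  28.] n 63 rect [844.7  79.6] [15.5 13.1] 43.8 z 93.7
(92, 99) px [317.  34.] n 28 rect [840.1 -69.8] [14.8  6.1] 83.3 z 95.8
(92, 99) px [405.  38.] n 26 rect [ 840.6 -216.7] [15.8  6.7] 56.7 z 96.6
(92, 99) px [493.  40.] n 50 rect [ 844.5 -369.6] [12.  15.1] 28.4 z 93
[... 468 characters left out ...]
ct [819.1 359.4] [31.4 81.9] 20.4 z 52.6
(49, 56) px [225.  51.] n 269 rect [832.5  88.6] [82.4 42.4] 80.6 z 52.8
(49, 56) px [305.  57.] n 197 rect [828.2 -57. ] [100.3  45.8] 71.5 z 52.9
(49, 56) px [386.  62.] n 208 rect [ 827.1 -207.7] [86.4 45.4] 56.1 z 53.0
(49, 56) px [470.  58.] n 274 rect [ 841.6 -357.9] [80.8 47.1] 44.7 z 53.0
(49, 56) px [147.  56.] n 151 rect [815.5 224.5] [25.7 78.7] 9.5 z 52.5
(49, 56) px [178. 149.] n 74 rect [648.2 155.7] [27.2 44.7] 38.7 z 53.1
(49, 56) px [224. 209.] n 330 rect [548.4  83.3] [83.6 83.9] 32.8 z 52.9
(49, 56) px [132. 209.] n 451 rect [549.9 238.7] [64.8 81.1] 43.2 z 52.8
(49, 56) px [178. 210.] n 84 rect [549.3 157. ] [24.  35.2] 52.4 z 53.4
```

View pics/w1.png

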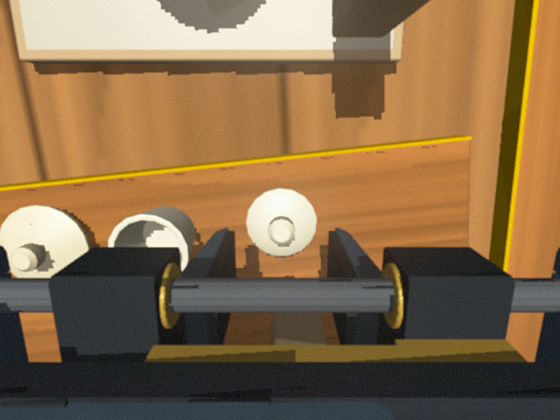

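The knob at (281,231) is centred between the fingertips (215 and 350).

>>> move_arm(
  commands=[
    [[0,0,-0.5,0,0],[0,0,-1,0,0],[0,0,-1.5,0,0],[0,0,-1.85,0,0],[0,0,-1.97,0,0],[0,0,-1.97,0,0],[0,0,-1.97,0,-0.2],[0,0,-1.97,0,-0.4],[0,0,-1.97,0,-0.5],[0,0,-1.97,0,-0.6],[0,0,-1.97,0,-0.7],[0,0,-1.97,0,-0.8],[0,0,-1.97,0,-0.8],[0,0,-1.97,0,-0.8]],
  ],
  grip_force=10,
)

```text
t: 25.35
eef_pos: [585.8, -99.2, 51.1]
orientation: [0.723, 0.69, 0.0, 0.0]
ft_force: [-1.1, 0.7, 5.5]
width: 16.4
finger_force: 10.0
```

>>> move_arm(
  commands=[
    [[0,0,0.3,0,-0.8],[0,0,1,0,-0.8],[0,0,2,0,-0.8],[0,0.3,3,0,-0.8],[-0.05,0.9,3.7,0,-0.8],[-0.1,1.8,4,0,-0.8],[-0.2,2.8,4,0,-0.8],[-0.3,3.8,4,0,-0.8],[-0.4,4.8,4,0,-0.8],[-0.5,5.8,4,0,-0.8],[-0.6,6.8,4,0,-0.8],[-0.7,7.8,4,0,-0.8],[-0.8,8.8,4,0,-0.8],[-0.9,9.7,4,0,-0.8],[-1,10.4,4,0,-0.8],[-1.01,10.85,4,0,-0.8],[-1.01,11.06,4,0,-0.8],[-1.01,11.06,4,0,-0.8],[-1.01,11.06,3.6,0,-0.8],[-1.01,11.06,3,0,-0.8]],
  ],
)

```text
t: 27.35
eef_pos: [556.0, 231.9, 140.8]
orientation: [0.724, 0.69, 0.001, 0.0]
ft_force: [0.2, -0.3, -0.4]
width: 16.1
finger_force: 10.0
```

>>> move_arm(
  commands=[
    [[0,0,-0.5,0,-0.8],[0,0,-1,0,-0.8],[0,0,-1.35,0,-0.8],[0,0,-1.55,0,-0.8],[0,0,-1.65,0,-0.8],[0,0,-1.72,0,-0.8],[0,0,-1.78,0,-0.8],[0,0,-1.8,0,-0.8],[0,0,-1.8,0,-0.8],[0,0,-1.8,0,-0.8]],
  ],
)

```text
t: 28.35
eef_pos: [555.5, 232.6, 87.2]
orientation: [0.723, 0.69, 0.0, 0.0]
ft_force: [0.5, 0.0, -0.4]
width: 16.5
finger_force: 10.0
```

>>> move_arm(
  commands=[
    [[0,0,-0.02,0,-0.8],[0,0,-0.04,0,-0.8],[0,0,-0.05,0,-0.8],[0,0,-0.05,0,-0.8],[0,0,-0.05,0,-0.8]],
  ],
)

```text
t: 28.85
eef_pos: [555.7, 232.7, 86.1]
orientation: [0.723, 0.69, 0.0, 0.0]
ft_force: [-2.9, -1.5, 9.3]
width: 16.3
finger_force: 10.0
```

>>> move_arm(
  commands=[
    [[0,0,0,0,-0.55],[0,0,0,0,-0.4],[0,0,0,0,-0.2],[0,0,0,0,0],[0,0,0,0,0],[0,0,0.4,0,0],[0,0,1.2,0,0],[0,0,2.2,0,0],[0,0,3.2,0,0],[0,0,3.8,0,0],[0,0,3.8,0,0]],
  ],
)

```text
t: 29.95
eef_pos: [556.8, 233.2, 203.0]
orientation: [0.723, 0.69, 0.002, 0.001]
ft_force: [-0.4, 0.7, 0.0]
width: 45.4
finger_force: 0.0
```

>>> move_arm(
  commands=[
    [[0,-0.4,0,0,0],[-0.1,-1.2,0,0,0],[-0.3,-2.4,0,0,0],[-0.5,-3.6,0,0,0],[-0.8,-4.8,0,0,0],[-1.2,-6,0,0,0],[-1.7,-7.2,0,0,0],[-2.3,-8.4,0,0,0],[-3,-9.5,0,0,0],[-3.7,-10.5,0,0,0],[-4.2,-11.1,0,0,0],[-4.47,-11.44,0,0,0],[-4.47,-11.44,-0.6,0,0],[-4.47,-11.44,-1.5,0,0],[-4.47,-11.44,-2.4,0,0],[-4.47,-11.44,-2.9,0,0],[-4.47,-11.44,-2.98,0,0],[-4.47,-11.44,-2.98,0,0],[-4.47,-11.44,-2.98,0,0]],
  ],
)

```text
t: 31.85
eef_pos: [421.7, -110.7, 110.6]
orientation: [0.723, 0.69, 0.0, 0.0]
ft_force: [0.7, 0.4, -0.1]
width: 45.8
finger_force: 0.0
```

Run:
```python
from h import *
s=snap('wrist');comps(s,46,57,40);print(arm.observe()['eef_pos'],arm.observe()['joint_pos'].round(2))
s=snap('top');comps(s,80,92,20);comps(s,66,73,150)
```

```text
(46, 57) px [386. 200.] n 229 rect [488.4 -95.9] [38.3 10.3] 53.6 z 51.4
(46, 57) px [433. 226.] n 706 rect [ 508.7 -111.4] [41.1 29.4] 45.7 z 51.2
(46, 57) px [279. 230.] n 572 rect [ 420.5 -110.8] [16.3 16.6] 35.6 z 53.1
(46, 57) px [514. 327.] n 350 rect [ 574.8 -184.9] [25.6  3.1] 79.7 z 52.5
[ 421.83309143 -110.74870157  110.81557447] [-0.31  0.15  2.3  -0.    0.68 -0.26]
(80, 92) px [51. 25.] n 808 rect [844.3 369.2] [59.2 58.8] 3.4 z 83.3
(80, 92) px [137.  29.] n 791 rect [845.2 229.9] [58.5 57.4] 46.0 z 83.3
(80, 92) px [316.  37.] n 740 rect [845.9 -69.3] [58.9 58.5] 73.1 z 83.2
(80, 92) px [403.  41.] n 718 rect [ 845.  -219.4] [57.4 59.5] 64.1 z 83.3
(80, 92) px [227.  33.] n 46 rect [842.1  80.1] [16.2 11.3] 84.8 z 87.9
(80, 92) px [489.  43.] n 65 rect [ 842.5 -368.1] [15.9 13.2] 61.7 z 88.1
(80, 92) px [108. 144.] n 105 rect [644.3 263.5] [22.6 45.3] 44.2 z 86.0
(80, 92) px [251. 161.] n 32 rect [624.8  34.6] [ 3.3 33.5] 1.4 z 85.5
(80, 92) px [123. 201.] n 106 rect [555.6 231.8] [15.7 15.3] 1.4 z 88.0
(80, 92) px [172. 206.] n 24 rect [549.3 155.6] [ 6.7 18.1] 61.8 z 87.2
(80, 92) px [172. 265.] n 41 rect [456.9 151.2] [ 1.3 32.6] 82.9 z 85.8
(66, 73) px [65. 37.] n 305 rect [838.4 355.8] [45.1 82.8] 37.5 z 67.9
(66, 73) px [148.  42.] n 276 rect [834.6 219.3] [56.3 76.5] 29.5 z 67.8
(66, 73) px [228.  39.] n 185 rect [844.3  80. ] [46.4 45.8] 2.6 z 71.3
(66, 73) px [313.  51.] n 216 rect [833.4 -67.8] [70.  50.4] 77.5 z 68.0
(66, 73) px [394.  53.] n 228 rect [ 835.5 -213. ] [70.  49.7] 52.3 z 68.2
(66, 73) px [481.  52.] n 171 rect [ 841.2 -365.8] [46.4 40.8] 43.5 z 71.0
(66, 73) px [381. 187.] n 393 rect [ 592.3 -183.3] [34.  34.3] 79.5 z 68.2
(66, 73) px [128. 203.] n 527 rect [556.3 232. ] [46.6 45.7] 65.1 z 69.4
(66, 73) px [219. 208.] n 280 rect [548.7  83.2] [60.8 60.4] 46.5 z 70.7
```

>>> move_arm(
  commands=[
    [[-0.02,0,-0.5,0,0],[-0.02,0,-1,0,0],[-0.02,0,-1.5,0,0],[-0.02,0,-1.85,0,0],[-0.02,0,-1.97,0,0],[-0.02,0,-1.97,0,0],[-0.02,0,-1.97,0,-0.2],[-0.02,0,-1.97,0,-0.4],[-0.02,0,-1.97,0,-0.5],[-0.02,0,-1.97,0,-0.6],[-0.02,0,-1.97,0,-0.7],[-0.02,0,-1.97,0,-0.8],[-0.02,0,-1.97,0,-0.8],[-0.02,0,-1.97,0,-0.8]],
  ],
)

```text
t: 33.35
eef_pos: [420.8, -110.6, 51.0]
orientation: [0.723, 0.69, 0.0, 0.0]
ft_force: [-0.5, -0.0, 6.1]
width: 16.6
finger_force: 10.0
```

>>> move_arm(
  commands=[
    [[0,0,0.3,0,-0.8],[0,0,1,0,-0.8],[0,0,2,0,-0.8],[0.2,0.3,3,0,-0.8],[0.5,0.8,3.7,0,-0.8],[1,1.5,4,0,-0.8],[1.5,2.3,4,0,-0.8],[2,3.1,4,0,-0.8],[2.6,3.9,4,0,-0.8],[3.1,4.7,4,0,-0.8],[3.6,5.4,4,0,-0.8],[4,6,4,0,-0.8],[4.2,6.35,4,0,-0.8],[4.27,6.46,4,0,-0.8],[4.27,6.46,4,0,-0.8],[4.27,6.46,3.6,0,-0.8],[4.27,6.46,3,0,-0.8],[4.27,6.46,2.4,0,-0.8],[4.27,6.46,2.1,0,-0.8],[4.27,6.46,2,0,-0.8]],
  ],
)

```text
t: 35.35
eef_pos: [547.8, 82.6, 109.6]
orientation: [0.724, 0.69, -0.001, -0.001]
ft_force: [0.2, 0.6, -0.8]
width: 16.4
finger_force: 10.0
```

>>> move_arm(
  commands=[
    [[0,0,-0.2,0,-0.8],[0,0,-0.35,0,-0.8],[0,0,-0.43,0,-0.8],[0,0,-0.5,0,-0.8],[0,0,-0.54,0,-0.8],[0,0,-0.56,0,-0.8],[0,0,-0.58,0,-0.8],[0,0,-0.59,0,-0.8],[0,0,-0.59,0,-0.8],[0,0,-0.59,0,-0.8]],
  ],
)

```text
t: 36.35
eef_pos: [549.0, 83.3, 94.0]
orientation: [0.723, 0.69, 0.0, 0.0]
ft_force: [-4.7, -0.3, 11.1]
width: 16.5
finger_force: 10.0
```

Seated; release, rise and step back towards the robot's right.

>>> move_arm(
  commands=[
    [[0,0,0,0,-0.55],[0,0,0,0,-0.4],[0,0,0,0,-0.2],[0,0,0,0,0],[0,0,0,0,0],[0,0,0.4,0,0],[0,0,1.2,0,0],[0,0,2.2,0,0],[0,0,3.2,0,0],[0,-1,4,0,0],[0,-2,4,0,0],[0,-3.2,4,0,0],[0,-4.4,4,0,0],[0,-5.5,4,0,0],[0,-6,4,0,0],[0,-6,4,0,0],[0,-6,4,0,0]],
  ],
)

```text
t: 38.05
eef_pos: [548.8, -96.3, 213.5]
orientation: [0.724, 0.69, 0.0, -0.0]
ft_force: [-0.4, -0.0, 0.4]
width: 45.2
finger_force: 0.0
```

Run:
```python
from h import *
s=snap('top');comps(s,104,116,100);comps(s,91,99,20);comps(s,74,80,60);save(s,'end.png',(60,110,300,300),3)
```

```text
(104, 116) px [ 95. 136.] n 534 rect [652.7 272. ] [35.7 34.7] 86.1 z 110.0
(104, 116) px [251. 148.] n 484 rect [641.2  34.2] [33.9 34.8] 87.3 z 110.2
(104, 116) px [157. 265.] n 550 rect [458.9 167.5] [34.3 34.8] 81.0 z 110.1
(91, 99) px [47. 21.] n 48 rect [841.8 365.5] [ 7.3 16. ] 49.2 z 96.5
(91, 99) px [135.  26.] n 36 rect [841.  227.4] [ 6.7 15.9] 29.2 z 94.9
(91, 99) px [227.  28.] n 72 rect [845.1  80.2] [14.5 15.1] 56.3 z 93.4
(91, 99) px [317.  35.] n 28 rect [839.4 -69.9] [15.1  6.2] 87.7 z 95.8
(91, 99) px [404.  37.] n 22 rect [ 840.8 -216. ] [14.9  5.2] 52.2 z 97.8
(91, 99) px [493.  41.] n 69 rect [ 844.3 -369.4] [15.6 14.7] 89.1 z 93.1
(91, 99) px [107. 142.] n 59 rect [646.2 259.3] [16.7 38.9] 53.7 z 95.2
(91, 99) px [250. 160.] n 26 rect [624.4  35.1] [31.5  1.1] 87.2 z 94.2
(91, 99) px [166. 203.] n 137 rect [552.8 161.7] [19.  20.5] 3.8 z 97.0
(91, 99) px [218. 207.] n 92 rect [549.6  82.9] [14.4 15.5] 1.5 z 96.0
(91, 99) px [171. 263.] n 22 rect [461.  150.5] [ 1.2 24.4] 84.1 z 95.0
(74, 80) px [58. 35.] n 152 rect [831.8 360.3] [31.6 61.2] 33.1 z 78.4
(74, 80) px [143.  38.] n 146 rect [834.5 219.9] [32.7 60.9] 42.4 z 78.3
(74, 80) px [228.  36.] n 256 rect [842.5  79.5] [36.8 38.5] 11.8 z 76.0
(74, 80) px [485.  47.] n 240 rect [ 842.8 -367.2] [38.2 37.3] 42.1 z 76.0
(74, 80) px [315.  51.] n 103 rect [823.7 -68.2] [55.5 18.9] 85.1 z 78.2
(74, 80) px [219. 208.] n 828 rect [549.6  83.4] [58.6 60.9] 1.7 z 77.5
```

View pics/end.png

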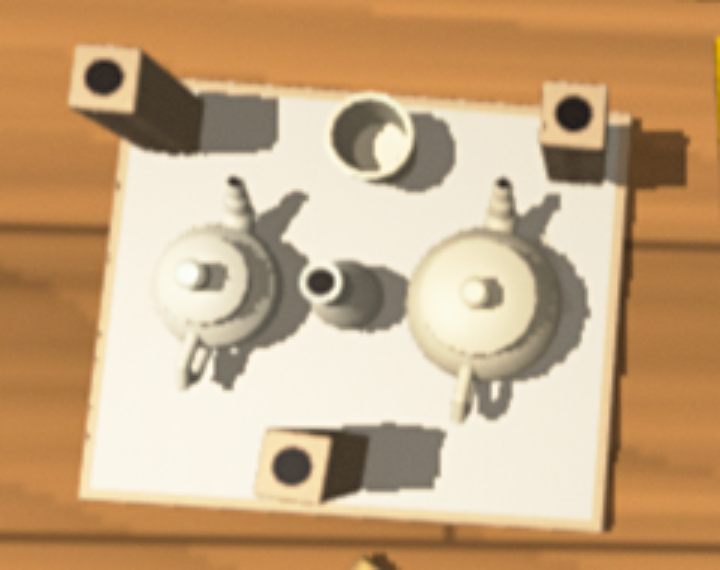

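Both lids are seated, with knobs at (197,272) and (480,290). The vase is upright between the pots at (320,283), and the posts stand in the far corners at (105,80) and (573,115).

```bash
python3 -c "
from station import arm
print(arm.finish_job())"
```

```text
the job is handed in; nothing more can be done
None
```

I handed the job in at about 38 s of the 125 s limit: the last top view shows both lids seated, the vase upright midway between the teapots, and the two loose posts square in the far corners; `finish_job` returned no verdict.

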